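Park a slide tray on the sloping stand and clip it

TASK

Pick up the slide tray by its handle and lay it flat on the sloping stand, one long edge down against the ledge all along and neither end sticking out past the deck; it must lie flat on the slope before you let go, not be dropped, and never be tipped so far that the slides would slip out. Then let go and swing the stand's clip all the way over the tray. Leave the other things on the bench where they are.

Things in the scene. Friction and masses are not known exactly. Their poses are not given: they have to be found in the camera images.
- tray: Flat black tray with four glass slides (fixed in it) and an upright handle. Loose, 0.18 to 0.37 kg. Origin: centre of its underside. Plate 90 (x) x 160 (y, the long side) x 12 mm (z up). Same turned half round. It starts flat on the bench in one of two places that it swaps with the slide box.
- tray_handle (a point): Grip point on the tray's handle, 38 mm above the middle of the tray's underside; axes as the tray. The handle is a black slab 60 mm long along x, 14 mm thick along y, from 12 to 52 mm above the underside; grip it across its thickness (along y).
- deck: Sloping white top of the stand, fixed, 30 degrees from level. Origin: on its top face midway along the foot of the ledge, 45 mm above the bench. x straight up the slope (away from the robot), y along the ledge (left), z square out of the deck. Face: x 0 to 145, y -100 to 100 mm. Ledge (dark steel): x -8 to 0, 10 mm high. The tray belongs with its origin at x 45, y 0, z 0 mm, its own x along the slope.
- clip_pivot (a point): The clip's pivot on the deck, at x 122, y 62, z 0 mm in the deck's frame; the clip turns about the deck's z here.
- clip_knob (a point): Grip point on the clip's knob: an upright round black post 12 mm across, from 21 to 55 mm above the deck; this point is on its axis, 45 mm above the deck, 76 mm from the pivot. The clip's flat steel arm (12 mm wide, 17 to 21 mm above the deck) joins knob and pivot and passes 5 mm over a tray on the deck.
- clip (a joint): Clip angle, rad: 0 = open, arm along the deck's +y, clear of the tray's place; 1.57 = fully over at its stop, arm straight down the slope (deck -x) over the tray. Knob in the deck frame: x = 122 - 76 sin(angle), y = 62 + 76 cos(angle) mm. Starts between 0 and 0.25; light friction (0.5 N at the knob) keeps it where it is left.
- slide_box: Bystander: closed black box 92 x 142 x 36 mm, no handle, loose. Origin: centre of the underside.
- reagent: Bystander: amber bottle, 70 mm across, 150 mm tall, loose. Origin: centre of the underside.
- beaker: Bystander: glass beaker, 72 mm across, 85 mm tall, loose. Origin: centre of the underside.
- dishes: Bystander: stack of three dishes, 90 mm across, 48 mm tall, loose. Origin: centre of the underside.
- spatula: Bystander: thin steel laboratory spatula, 195 x 14 x 6 mm, lying on the bench, loose. Origin: middle of the underside.
Not all that is in view belongs to the job. Leave any pink or yellow look-alike of the tray alone.

How it is judged:
On the way, in this order (a step that is already met when the one before it is completed fails the run):
1. the tray lies flat on the sloping deck, within its ends, while the fingers still hold it (angle between the z axis of tray and the z axis of deck, either way round below 0.1 rad and z of tray in the frame of deck between -0.004 and 0.006 m and y of tray in the frame of deck between -0.022 and 0.022 m and x of tray in the frame of deck above 0.037 m and contact force between the fingers and tray above 0.5 N), for 0.1 s.
2. the tray lies against the ledge and the clip is swung over it (angle between the z axis of tray and the z axis of deck, either way round below 0.1 rad and z of tray in the frame of deck between -0.004 and 0.006 m and y of tray in the frame of deck between -0.022 and 0.022 m and x of tray in the frame of deck between 0.037 and 0.051 m and value of joint clip above 1.35 rad), for 0.2 s.
At the end, for the whole second after the job is handed in: Tray released and at rest flat on the deck (0.1 rad, 6 mm), long edge against the ledge (its centre 37 to 51 mm up the slope from the ledge's foot; touching is 45; within 0.08 rad of parallel), at most 22 mm off the middle along it, and the clip over it at 1.35 rad or more (all of step 2 and angle between the y axis of tray and the y axis of deck, either way round below 0.08 rad and linear speed of tray below 0.01 m/s and contact force between the fingers and anything else below 0.1 N).
It fails at once if the tray is tipped more than 0.85 rad (49 degrees) from level (angle between tray's own z axis and vertical above 0.85 rad).
It fails at once if a bystander is moved more than 30 mm (distance of any of slide_box, reagent, beaker, dishes, spatula from where it was at the start of the episode above 0.03 m).
It fails at once if a bystander is tipped more than 0.4 rad (angle between any of slide_box, reagent, beaker, dishes's own z axis and vertical above 0.4 rad).
It also fails if it takes over 56 s, if anything falls off the work surface, if the arm or the gripper's body presses on something with over 40 N, if the wrist force passes 120 N, or if a joint passes its speed limit or range.

ROBOT

A 6-joint arm with a two-finger parallel gripper is mounted at the origin on the work surface. World frame = base frame: x ahead of the robot, y to its left, z up, the work surface at z = 0. Lengths are in m, angles in rad, forces in N, time in s.
With the tool pointing down it reaches from about 0.275 to 0.725 m from the base axis. Payload 15.9 kg.
Tool frame: the origin (TCP) lies between the finger pads; the fingertips stand 19 mm ahead of it and the grasp point (between the pads) is the TCP; z points along the fingers, y is the direction in which the jaws open and shut (so a half turn about z gives the same grasp; the last joint's range is limited). The gripper opens to 85 mm and grips with 20 to 120 N. Pads are 22 mm wide; open, the fingers measure 114 mm over their backs; the gripper's body (76 mm by 85 mm) begins 54 mm behind the grasp point. The pads swing forward as they close: fully open they stand 13 mm farther back than shut.
Start: joints at [-1.181, 0.213, -0.034, 1.323, 0, 1.571], TCP at [0.19, -0.462, 0.25] pointing down, gripper open.
Joint ranges: [-2.98, 2.98], [-0.74, 1.72], [-1.14, 1.35], [-2.1, 2.04], [-1.57, 1.44], [-3.14, 3.14]. Speed limits (rad/s): [1.89, 1.89, 2.39, 2.57, 3.14, 3.14].

INTERFACE

Orientations are given as a unit quaternion [x, y, z, w].
In Python, from workcell import bot gives the robot as it stands.
- The arm moves only by the tool apply_moves, never from a script. Its argument "plan" is one flat list of numbers, 5 for each row, row after row: the gripper's target within -1 to 1 (fully open at 1, half-way at 0, shut at -1), then the shift along the tool's x, y, z in m, then the turn about the tool's z in rad. In form: [grip, tx, ty, tz, yaw, grip, tx, ty, tz, yaw, ...]. A call has 1 to 10 rows; each row shifts and turns the pose as measured when the row begins, along the tool's axes as they then stand; what a row does not reach is not made up. A row lasts 1/8 s, in which the tool goes at most 62.5 mm and 10.7 degrees, less where a joint would pass 70% of its speed; a pose out of reach is approached as far as the arm can. A call with a gripper value outside its range is refused whole. The fingers move at their own pace and stop on an object; "grip_force" is the grip in N (left out, the last holds). Time passes only in rows, so rows that do not move let the fingers close. It gives the time, the measured TCP pose, the force and the opening at its end, in the units of the state.
- bot.observe(): the state, without advancing time (a new reading comes with each control period).
- bot.capture(name): name is "scene" or "top" or "wrist"; returns a dict with "img" (420x560x3 uint8, red, green, blue), "range_z" (420x560 float32, m along the optical axis (not along the pixel's ray), 0 where there is no reading), "fx", "fy", "cx", "cy" (pixels), "rvec" (rotation vector, rad) and "tvec" (3), from world to camera coordinates, as OpenCV has them. Camera axes: x right, y down, z forward; pixel columns grow to the right and rows downward; lengths in m; the calibration is good to about 2 mm. A picture is of the moment at which its call begins.
- bot.hand_in(): hands the job in, once; it reports no verdict.
The state is a dict: "clock": time; "q": joint angles; "qvel": joint speeds; "tau": joint torques, N m; "position": TCP position; "ee_rot": TCP orientation; "contact_force": force on the tool from outside, world axes, zero at the start; "torque": the same for the moment, N m; "finger_gap": opening from 0.0 (shut) to 1.0 (fully open).
Only numpy, scipy, OpenCV 4.12 (cv2) and the standard library are available. Lean on these libraries where they do the work, as an engineer would, in place of code of your own. Each camera call takes 0.05 s, during which the arm holds its last target.

## Working session

There is one attempt and no reset: what is moved stays moved. The work goes in short steps, Python scripts to look and compute and a tool call to move; the robot and the scene stay as the last step left them, time stands still between calls to the robot, and variables do not carry over. Pictures are saved under pics/ and viewed, and the job is handed in when it is done.

Besides the shell and the picture viewer there is one more tool, called after "Call:" as a command line: name --argument value ..., lists and objects as JSON in quotes. apply_moves: Moves the arm, as the interface text tells. Its arguments: {"type":"object","properties":{"plan":{"type":"array"},"grip_force":{"type":"number"}},"required":["plan"]}

```bash
ls; mkdir -p pics; cat > h.py <<'E'
import numpy as np, cv2
from workcell import bot
def cap(n,save=None):
    c=bot.capture(n)
    if save: cv2.imwrite('pics/'+save+'.png',cv2.cvtColor(c['img'],cv2.COLOR_RGB2BGR))
    R,_=cv2.Rodrigues(np.array(c['rvec'],float)); c['R']=R; c['t']=np.array(c['tvec'],float).ravel()
    return c
def ray(c,u,v):
    d=np.array([(u-c['cx'])/c['fx'],(v-c['cy'])/c['fy'],1.0]); return -c['R'].T@c['t'], c['R'].T@d
def onz(c,u,v,z):
    o,d=ray(c,u,v); return o+d*(z-o[2])/d[2]
def cloud(c):
    v,u=np.mgrid[0:420,0:560]; Z=c['range_z'].astype(float)
    P=np.stack([(u-c['cx'])/c['fx']*Z,(v-c['cy'])/c['fy']*Z,Z],-1)
    W=(P-c['t'])@c['R']; W[Z<=0]=np.nan; return W
def proj(c,p):
    q=c['R']@np.asarray(p,float)+c['t']; return q[0]/q[2]*c['fx']+c['cx'],q[1]/q[2]*c['fy']+c['cy']
E
python3 - <<'E'
from h import *
print(bot.observe())
for n in ['scene','top','wrist']:
    c=cap(n,n+'0'); print(n,c['fx'],c['cx'],c['cy'],(-c['R'].T@c['t']).round(3),(c['R'][2]).round(3))
E
```

```text
pics
{'clock': 0.0, 'q': array([-1.18096974e+00,  2.13332401e-01, -3.50263291e-02,  1.32349606e+00,
       -3.24902844e-05,  1.57080160e+00]), 'qvel': array([ 0.00098247,  0.0008763 , -0.00131471, -0.00154317,  0.00099523,
       -0.00061682]), 'tau': array([-3.03196182e-03, -6.86155272e+01,  4.87118232e+01,  1.72263634e-02,
       -1.04893979e-04,  1.23942363e-05]), 'position': array([ 0.18988981, -0.46221057,  0.24984102]), 'ee_rot': array([ 9.81064839e-01,  1.93678863e-01, -1.18440985e-04, -5.16062314e-04]), 'contact_force': array([-0.00435939,  0.0752542 , -1.10225361]), 'torque': array([ 0.00449272, -0.00565714,  0.01366369]), 'finger_gap': 0.9974633279095442}
scene 401.94733040032924 286.0456426725029 210.0947350457964 [1.196 0.136 0.893] [-0.645 -0.198 -0.738]
top 464.76716322069063 282.4882377837955 217.5525723729526 [ 0.404 -0.043  1.251] [ 0.106 -0.023 -0.994]
wrist 329.80267635077956 284.40136281918836 207.59099568827196 [ 0.253 -0.436  0.372] [-0.25  -0.102 -0.963]
```

View pics/scene0.png

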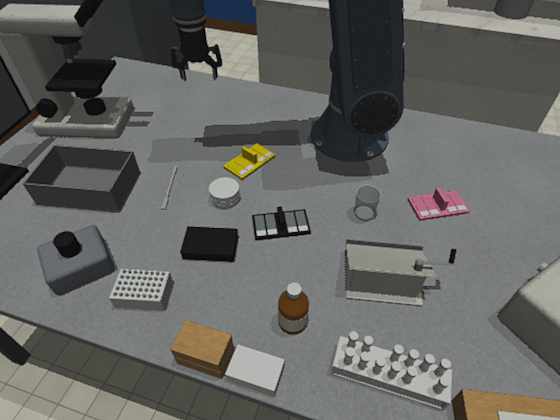

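View pics/top0.png

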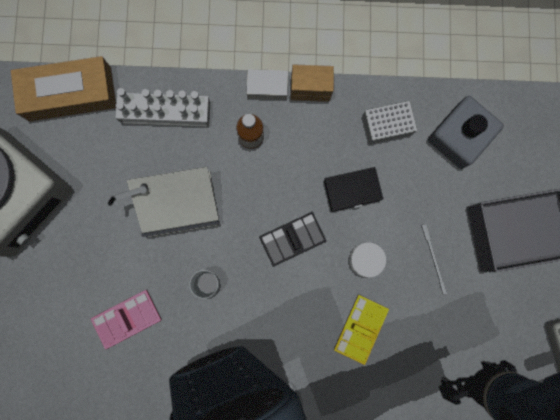

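View pics/wrist0.png

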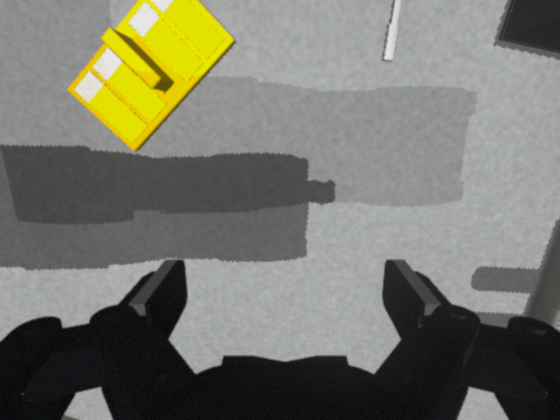

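The scene view shows the black tray at (281,222), with the slide box (no handle) at (209,243). The stand is at (385,270), and its clip points right to the knob at (452,256). In the top view they are at (293,239), (354,189) and (173,201), with the knob near (112,201). Next I'll measure them.

```bash
python3 - <<'E'
from h import *
c=cap('top'); W=cloud(c); s=cap('scene'); Ws=cloud(s)
b=c['img'][130:310,80:420]; cv2.imwrite('pics/top1.png',cv2.cvtColor(cv2.resize(b,None,fx=2.3,fy=2.3,interpolation=cv2.INTER_CUBIC),cv2.COLOR_RGB2BGR))
b=s['img'][180:320,230:480]; cv2.imwrite('pics/sc1.png',cv2.cvtColor(cv2.resize(b,None,fx=3.2,fy=3.2,interpolation=cv2.INTER_CUBIC),cv2.COLOR_RGB2BGR))
for (u,v) in [(293,239),(275,245),(312,232),(354,189),(340,300),(173,201),(150,220),(200,180),(112,201),(145,190)]:
    print((u,v),W[v,u].round(4),c['img'][v,u])
# deck plane fit
g=W[185:225,150:205].reshape(-1,3); g=g[~np.isnan(g).any(1)]
m=g.mean(0); n=np.linalg.svd(g-m)[2][2]; n*=np.sign(n[2]); r=(g-m)@n; print('plane',m,n,np.degrees(np.arccos(n[2])),r.std())
# scene plane fit of white-ish pts near
E
```

```text
(293, 239) [ 0.4767 -0.0998  0.0497] [47 45 47]
(275, 245) [ 0.4616 -0.054   0.0132] [93 95 96]
(312, 232) [ 0.4992 -0.152   0.0122] [ 96  98 101]
(354, 189) [ 0.6147 -0.2587  0.0394] [36 36 39]
(340, 300) [ 0.3205 -0.2319 -0.0014] [107 111 112]
(173, 201) [0.5618 0.2071 0.083 ] [137 140 135]
(150, 220) [0.514  0.2679 0.0599] [141 143 139]
(200, 180) [0.6144 0.139  0.1007] [133 133 128]
(112, 201) [0.5489 0.3383 0.1446] [19 28 26]
(145, 190) [0.5807 0.2667 0.1269] [110 113 114]
plane [0.55390177 0.19807874 0.07472993] [-0.49086193 -0.09367413  0.86618689] 29.981490109622296 0.0022623186101990117
```

View pics/top1.png

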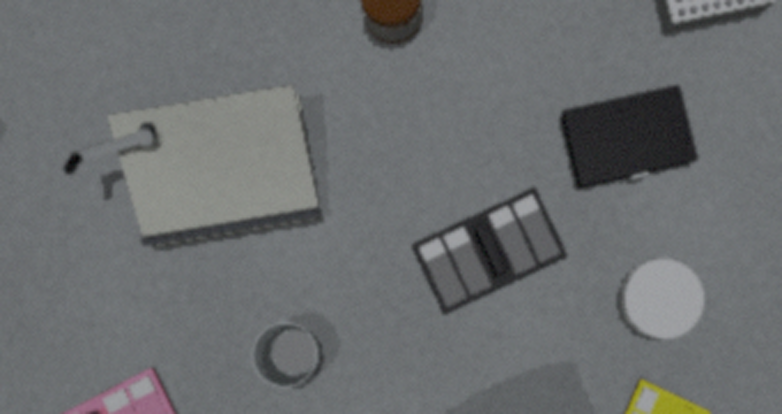

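View pics/sc1.png

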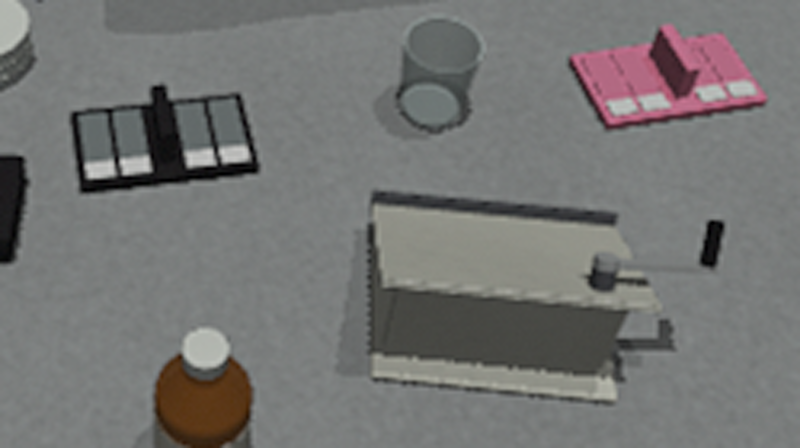

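The deck plane fits at 30.0° from level. Now I'll get the exact tray and deck poses and the knob position.

```bash
cat > m.py <<'E'
from h import *
def tray(c):
    hsv=c['img'].astype(int); W=cloud(c)
    # plate outline: mask of pixels around tray differing from bench; use dark mask + height
    m=np.zeros((420,560),np.uint8)
    near=(abs(W[...,0]-0.477)<0.13)&(abs(W[...,1]+0.10)<0.13)
    m[near&(W[...,2]>0.0065)&(W[...,2]<0.03)|near&(hsv.max(2)<70)&(abs(W[...,0]-.477)<.1)&(abs(W[...,1]+.1)<.1)]=255
    m=cv2.morphologyEx(m,cv2.MORPH_OPEN,np.ones((3,3))); m=cv2.morphologyEx(m,cv2.MORPH_CLOSE,np.ones((7,7)))
    cs,_=cv2.findContours(m,cv2.RETR_EXTERNAL,cv2.CHAIN_APPROX_NONE); k=max(cs,key=cv2.contourArea)[:,0]
    P=np.array([onz(c,u,v,0.012)[:2] for u,v in k])
    r=cv2.minAreaRect((P*1000).astype(np.float32))
    h=near&(W[...,2]>0.036)&(W[...,2]<.075); H=W[h]
    rh=cv2.minAreaRect((H[:,:2]*1000).astype(np.float32))
    return r,rh,np.median(H[:,2]),np.percentile(H[:,2],90),h.sum(),H[:,:2].mean(0)
E
python3 - <<'E'
from m import *
c=cap('top')
for x in tray(c): print(x)
s=cap('scene')
try:
    for x in tray(s): print('s',x)
except Exception as e: print(e)
# deck
for nm,cc,u0,u1,v0,v1 in [('top',c,110,235,150,250),('scene',s,335,440,230,285)]:
    W=cloud(cc); im=cc['img'].astype(int)
    g=W[v0:v1,u0:u1].reshape(-1,3); col=im[v0:v1,u0:u1].reshape(-1,3)
    ok=(col.min(1)>(118 if nm=='top' else 125))&~np.isnan(g).any(1)&(g[:,2]>0.03); g=g[ok]
    for it in range(6):
        m=np.median(g,0) if it==0 else g.mean(0); n=np.linalg.svd(g-m,full_matrices=False)[2][2]; n*=np.sign(n[2]); d=(g-m)@n
        g=g[abs(d)<max(.005,2.5*d.std()*(it<2))]
    x=-n[:2]/np.linalg.norm(n[:2]); yaw=np.arctan2(x[1],x[0])
    print(nm,'n',n,'tilt',np.degrees(np.arccos(n[2])),'yaw',yaw,'N',len(g),d.std())
    ex=np.array([0,0,1.])-n*n[2]; ex/=np.linalg.norm(ex); ey=np.cross(n,ex)
    a=(g-m)@np.c_[ex,ey]*1000
    r=cv2.minAreaRect(a.astype(np.float32)); print(' rect',r, 'center',m+ex*r[0][0]/1e3+ey*r[0][1]/1e3)
    # knob
    dk=(im.max(2)<60)&(abs(W[...,0]-.55)<.06)&(abs(W[...,1]-.338)<.05)&(W[...,2]>.08)
    K=W[dk]; print(' knob',dk.sum(),K.mean(0),K.min(0),K.max(0))
E
```

```text
((480.611083984375, -100.14617156982422), (89.69901275634766, 159.50601196289062), 26.692092895507812)
((536.2548828125, -160.17965698242188), (59.2019157409668, 192.0638427734375), 43.12016677856445)
0.046655129752718794
0.05361743056230414
242
[ 0.5275403  -0.15166645]
s ((473.42242431640625, -103.47216033935547), (114.75060272216797, 160.32247924804688), 26.675785064697266)
s ((538.7916259765625, -158.31719970703125), (57.65346145629883, 190.207763671875), 45.29570770263672)
s 0.047907744239374904
s 0.05278726656507017
s 156
s [ 0.52093829 -0.1389104 ]
top n [-0.49189442 -0.09916601  0.86498901] tilt 30.11855015039083 yaw 0.198933727496689 N 3986 0.002001385893689011
 rect ((-0.2459869384765625, 3.2030487060546875), (199.66073608398438, 146.02793884277344), 89.9454116821289) center [0.56422453 0.2069007  0.08157019]
 knob 36 [0.55031062 0.34136242 0.14182486] [0.54145329 0.33721291 0.12707504] [0.56086833 0.3459267  0.1520476 ]
scene n [-0.48979807 -0.09991821  0.86609133] tilt 29.992444166917945 yaw 0.20123756684663527 N 1756 0.0007660358757918542
 rect ((-4.442901611328125, 7.035377502441406), (199.43226623535156, 150.5793914794922), 89.67431640625) center [0.56252205 0.20714772 0.08161267]
 knob 76 [0.55413974 0.33663137 0.13245691] [0.53656163 0.29011671 0.09009693] [0.59591577 0.34795951 0.15015713]
```

```bash
cat >> h.py <<'E'
from scipy.spatial.transform import Rotation as Ro
def axes():
    s=bot.observe(); M=Ro.from_quat(s['ee_rot']).as_matrix(); return np.array(s['position']),M,s
def go(p,yaw):
    P,M,s=axes(); cur=np.arctan2(M[1,0],M[0,0]); d=(cur-yaw+np.pi/2)%np.pi-np.pi/2
    M2=M@Ro.from_rotvec([0,0,d]).as_matrix(); t=M2.T@(np.asarray(p)-P)
    print('t',round(s['clock'],2),'pos',P.round(4),'yaw',round(cur,3),'-> turn',round(d,3),'then tool shift mm',(t*1000).round(1),'q6',s['q'][5].round(2),'gap',round(s['finger_gap'],3))
E
python3 - <<'E'
from h import *
go([.4806,-.1001,.18],.466)
c=cap('top'); W=cloud(c)
h=(abs(W[...,0]-.48)<.05)&(abs(W[...,1]+.1)<.05)&(W[...,2]>.036)&(W[...,2]<.075)
print(h.sum(),np.median(W[h],0),cv2.minAreaRect((W[h][:,:2]*1000).astype(np.float32)))
for n,u,v in [('bottle',250,118)]: print(W[v,u])
E
```

```text
t 0.35 pos [ 0.19   -0.4624  0.2502] yaw 0.39 -> turn -0.076 then tool shift mm [ 422.4 -193.1   70.3] q6 1.57 gap 0.999
133 [ 0.47931122 -0.09961101  0.05141416] ((480.2742004394531, -100.1247787475586), (59.070796966552734, 13.929874420166016), 26.299728393554688)
[0.76155561 0.01701816 0.15219127]
```

Call:
apply_moves --plan '[1,0,0,0,-0.076,1,0.042,-0.019,0,0,1,0.046,-0.022,0,0,1,0.046,-0.022,0,0,1,0.046,-0.022,0,0,1,0.046,-0.022,0,0,1,0.046,-0.022,0,0,1,0.046,-0.022,0.01,0,1,0.046,-0.022,0.01,0,1,0.03,-0.01,0.02,0]' --grip_force 25

```text
clock: 1.65
position: [0.4671, -0.1127, 0.2107]
ee_rot: [0.973, 0.23, 0.002, 0.001]
contact_force: [0.1, -1.3, -0.1]
finger_gap: 0.999
```

```bash
python3 - <<'E'
from h import *
go([.4804,-.1001,.16],.465)
E
```

```text
t 1.65 pos [ 0.4671 -0.1127  0.2107] yaw 0.464 -> turn -0.001 then tool shift mm [17.3 -5.5 50.8] q6 2.44 gap 0.999
```

At yaw 0.2 over the deck, joint 6 would go past its range. I'll flip the grasp half a turn now.

Call:
apply_moves --plan '[1,0.017,-0.006,0,0,1,0,0,0,-0.18,1,0,0,0,-0.18,1,0,0,0,-0.18,1,0,0,0,-0.18,1,0,0,0,-0.18,1,0,0,0,-0.18,1,0,0,0,-0.18,1,0,0,0,-0.18,1,0,0,0,-0.18]'

```text
clock: 2.9
position: [0.4808, -0.1022, 0.218]
ee_rot: [0.483, 0.875, 0.0, 0.004]
contact_force: [0.4, -0.4, 0.1]
finger_gap: 1.0
```

Call:
apply_moves --plan '[1,0,0,0,-0.18,1,0,0,0,-0.18,1,0,0,0,-0.18,1,0,0,0,-0.18,1,0,0,0,-0.18,1,0,0,0,-0.18,1,0,0,0,-0.18,1,0,0,0,-0.18,1,0,0,0,0]'

```text
clock: 4.03
position: [0.4809, -0.1079, 0.227]
ee_rot: [-0.234, 0.972, -0.005, 0.006]
contact_force: [0.0, -0.2, 0.5]
finger_gap: 1.0
```

```bash
python3 - <<'E'
from h import *
go([.4804,-.1001,.038],.465)
cap('wrist','w1')
E
```

```text
t 4.03 pos [ 0.4809 -0.1079  0.227 ] yaw -2.669 -> turn 0.007 then tool shift mm [ -1.2   9.6 188.9] q6 -0.69 gap 1.0
```

View pics/w1.png

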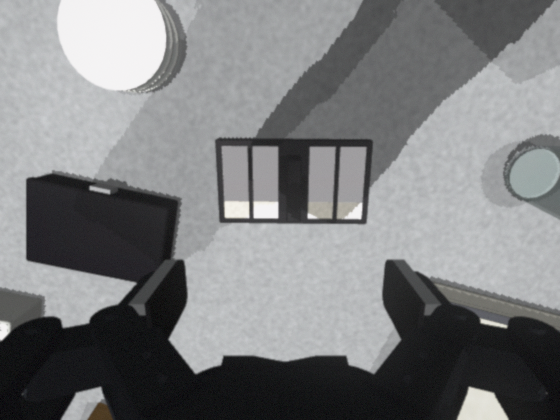

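The wrist view shows the tray square to the jaws at (294,180), with its handle at (293,187). The slide box is left of it at (103,225). I'll descend.

Call:
apply_moves --plan '[1,0,0.005,0.03,0.007,1,0,0.005,0.04,0,1,0,0,0.04,0,1,0,0,0.015,0,1,0,0,0,0]'

```text
clock: 4.7
position: [0.4792, -0.101, 0.1007]
ee_rot: [-0.217, 0.976, -0.006, 0.008]
contact_force: [0.1, 0.2, -0.4]
finger_gap: 1.001
```

```bash
python3 - <<'E'
from h import *
go([.4804,-.1001,.038],.465)
c=cap('wrist','w2'); W=cloud(c)
h=(abs(W[...,0]-.48)<.06)&(abs(W[...,1]+.1)<.06)&(W[...,2]>.04)&(W[...,2]<.07)
print(h.sum(),np.median(W[h],0),cv2.minAreaRect((W[h][:,:2]*1000).astype(np.float32)))
E
```

```text
t 4.7 pos [ 0.4792 -0.101   0.1007] yaw -2.704 -> turn -0.028 then tool shift mm [-0.7  1.2 62.8] q6 -0.64 gap 1.001
2528 [ 0.47579429 -0.10302894  0.05071351] ((478.6387023925781, -101.66755676269531), (59.870361328125, 14.026427268981934), 26.808616638183594)
```

View pics/w2.png

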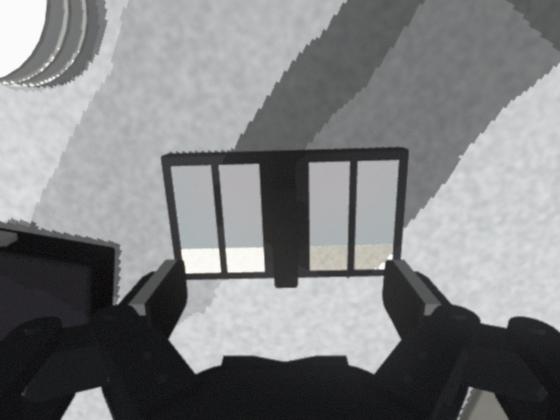

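Call:
apply_moves --plan '[1,0,0,0.02,-0.03,1,0,0,0.02,0,1,0,0,0.017,0,1,0,0,0.005,0,1,0,0,0,0]'

```text
clock: 5.38
position: [0.485, -0.1029, 0.0439]
ee_rot: [-0.228, 0.974, -0.008, 0.012]
contact_force: [-0.3, -1.4, 0.0]
finger_gap: 1.008
```

```bash
python3 - <<'E'
from h import *
go([.4798,-.1005,.038],.467)
print(axes()[1].round(3))
E
```

```text
t 5.38 pos [ 0.485  -0.1029  0.0439] yaw -2.682 -> turn -0.007 then tool shift mm [3.6 4.6 5.7] q6 -0.67 gap 1.008
[[-0.896 -0.443  0.027]
 [-0.444  0.896 -0.01 ]
 [-0.02  -0.021 -1.   ]]
```

Call:
apply_moves --plan '[1,0.004,0.005,0.005,-0.007,1,0,0,0,0]'

```text
clock: 5.62
position: [0.4797, -0.1003, 0.0397]
ee_rot: [-0.231, 0.973, -0.008, 0.013]
contact_force: [-0.1, 0.1, -0.8]
finger_gap: 0.998
```

```bash
python3 - <<'E'
from h import *
go([.4798,-.1005,.038],.467)
E
```

```text
t 5.62 pos [ 0.4797 -0.1003  0.0397] yaw -2.675 -> turn -0.001 then tool shift mm [ 0.  -0.2  1.7] q6 -0.67 gap 0.998
```

Call:
apply_moves --plan '[-1,0,0,0,0,-1,0,0,0,0,-1,0,0,0,0,-1,0,0,0,0,-1,0,0,0,0,-1,0,0,0,0]' --grip_force 25

```text
clock: 6.38
position: [0.4801, -0.1003, 0.0407]
ee_rot: [-0.231, 0.973, -0.008, 0.013]
contact_force: [-1.4, 0.5, 4.0]
finger_gap: 0.163
```

```bash
python3 - <<'E'
from h import *
go([.4798,-.1005,.2],.467)
print(axes()[1].round(3))
E
```

```text
t 6.38 pos [ 0.4801 -0.1003  0.0407] yaw -2.675 -> turn -0.001 then tool shift mm [  -3.1   -3.6 -159.3] q6 -0.67 gap 0.163
[[-0.893 -0.449  0.03 ]
 [-0.45   0.893 -0.01 ]
 [-0.022 -0.022 -1.   ]]
```

Call:
apply_moves --plan '[-1,0,0,-0.01,0,-1,0,0,-0.02,0,-1,0,0,-0.03,0,-1,0,0,-0.03,0,-1,0,0,-0.03,0,-1,0,0,-0.03,0,-1,0,0,-0.015,0,-1,0,0,0,0]'

```text
clock: 7.38
position: [0.4738, -0.0985, 0.2137]
ee_rot: [-0.231, 0.973, -0.009, 0.013]
contact_force: [-0.2, -0.1, -2.8]
finger_gap: 0.153
```

```bash
python3 - <<'E'
from h import *
go([.531,.2,.2],.2)
print(axes()[1].round(3))
cap('scene','s2');cap('wrist','w3')
E
```

```text
t 7.38 pos [ 0.4738 -0.0985  0.2137] yaw -2.675 -> turn 0.266 then tool shift mm [-114.9  281.5   12.1] q6 -0.67 gap 0.153
[[-0.893 -0.449  0.029]
 [-0.449  0.893 -0.011]
 [-0.021 -0.023 -1.   ]]
```

View pics/s2.png

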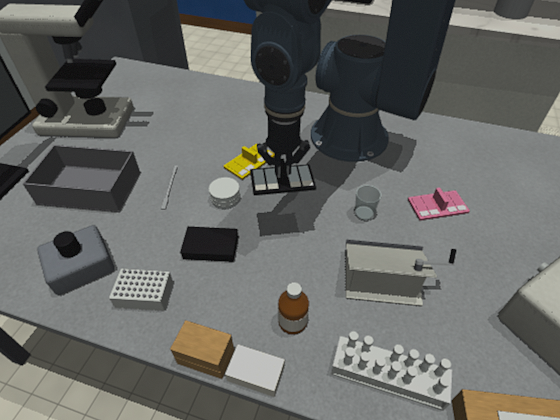

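View pics/w3.png

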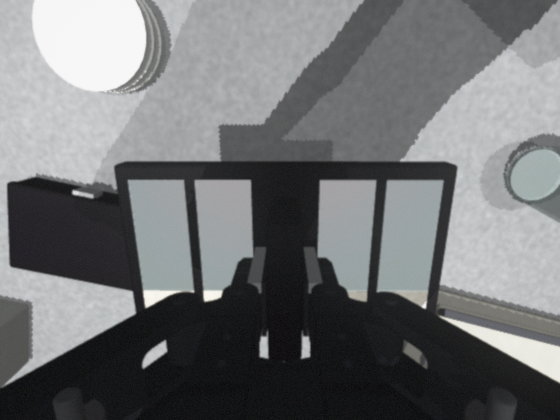

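The tray is lifted and level, in the scene at (284,180), and the wrist force change is about 2.8 N. Next I'll carry it over the deck.

Call:
apply_moves --plan '[-1,0,0.01,0,0.09,-1,0,0.02,0,0.09,-1,0,0.03,0,0.086,-1,-0.016,0.03,0,0,-1,-0.018,0.035,0,0,-1,-0.018,0.035,0,0,-1,-0.018,0.035,0,0,-1,-0.018,0.035,0,0,-1,-0.012,0.025,0,0,-1,-0.005,0.012,0,0]'

```text
clock: 8.72
position: [0.513, 0.1883, 0.1995]
ee_rot: [-0.094, 0.996, -0.007, 0.005]
contact_force: [-0.8, -0.5, -2.3]
finger_gap: 0.161
```

```bash
python3 - <<'E'
from h import *
go([.531,.2,.2],.2)
print(axes()[1].round(3))
E
```

```text
t 8.72 pos [0.513  0.1883 0.1995] yaw -2.953 -> turn -0.012 then tool shift mm [-19.9   7.9  -0.4] q6 0.17 gap 0.161
[[-0.982 -0.187  0.012]
 [-0.187  0.982 -0.013]
 [-0.009 -0.015 -1.   ]]
```

Call:
apply_moves --plan '[-1,-0.016,0.008,0.01,-0.012,-1,0,0,0.02,0,-1,0,0,0.015,0,-1,0,0,0,0]'

```text
clock: 9.22
position: [0.5269, 0.1979, 0.151]
ee_rot: [-0.1, 0.995, -0.008, 0.003]
contact_force: [1.1, -0.1, -2.8]
finger_gap: 0.162
```

```bash
python3 - <<'E'
from h import *
go([.5295,.2,.108],.2)
print(axes()[1].round(3))
s=cap('scene'); b=s['img'][130:320,310:490]; cv2.imwrite('pics/s3.png',cv2.cvtColor(cv2.resize(b,None,fx=3.1,fy=3.1,interpolation=cv2.INTER_CUBIC),cv2.COLOR_RGB2BGR))
E
```

```text
t 9.22 pos [0.5269 0.1979 0.151 ] yaw -2.941 -> turn 0.001 then tool shift mm [-2.7  2.2 43. ] q6 0.17 gap 0.162
[[-0.98  -0.199  0.008]
 [-0.2    0.98  -0.015]
 [-0.005 -0.016 -1.   ]]
```

View pics/s3.png

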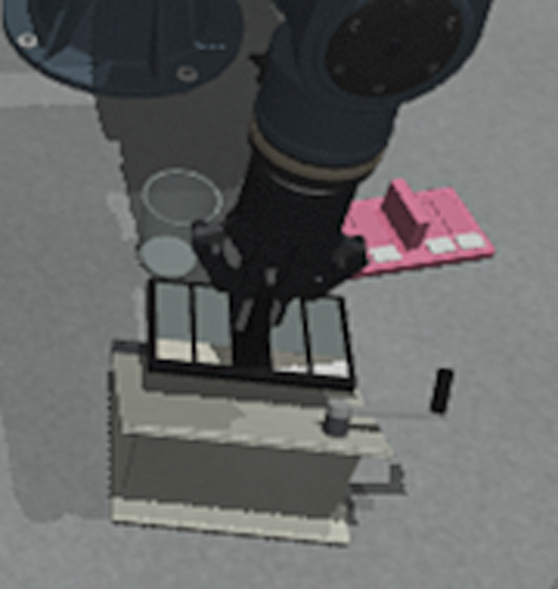

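The tray is above the deck at (250,330) in the crop, clear of the clip. Lowering until contact.

Call:
apply_moves --plan '[-1,-0.003,0.002,0.012,0,-1,0,0,0.008,0,-1,0,0,0.005,0,-1,0,0,0,0]'

```text
clock: 9.78
position: [0.5303, 0.2, 0.1269]
ee_rot: [-0.1, 0.995, -0.008, 0.005]
contact_force: [-1.6, 0.2, 1.0]
finger_gap: 0.159
```

```bash
python3 - <<'E'
from h import *
go([.5295,.2,.108],.2)
E
```

```text
t 9.78 pos [0.5303 0.2    0.1269] yaw -2.941 -> turn 0.0 then tool shift mm [ 0.9  0.5 18.9] q6 0.17 gap 0.159
```

Contact has started where expected (z about 0.127). I'll press down in small steps so that the tray pivots in the jaws.

Call:
apply_moves --plan '[-1,0,0,0.004,0,-1,0,0,0.004,0,-1,0,0,0.003,0,-1,0,0,0,0]'

```text
clock: 10.28
position: [0.5273, 0.1994, 0.1173]
ee_rot: [-0.1, 0.995, -0.007, 0.003]
contact_force: [-0.5, 0.1, -0.6]
finger_gap: 0.16
```

```bash
python3 - <<'E'
from h import *
go([.5295,.2,.108],.2); print(axes()[2]['contact_force'],axes()[2]['torque'])
s=cap('scene'); b=s['img'][180:320,310:490]; cv2.imwrite('pics/s4.png',cv2.cvtColor(cv2.resize(b,None,fx=3.1,fy=3.1,interpolation=cv2.INTER_CUBIC),cv2.COLOR_RGB2BGR))
E
```

```text
t 10.28 pos [0.5273 0.1994 0.1173] yaw -2.941 -> turn 0.001 then tool shift mm [-2.2  0.3  9.3] q6 0.17 gap 0.16
[-0.54916943  0.09059819 -0.55389502] [0.30794875 0.18045923 0.13508053]
```

View pics/s4.png

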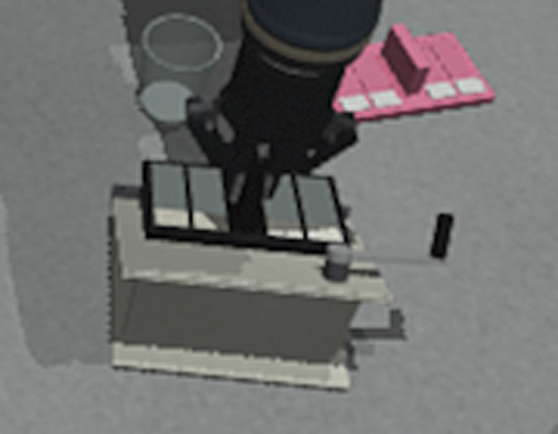

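The tray is pivoting as intended, so I'll continue.

Call:
apply_moves --plan '[-1,-0.001,0,0.003,0,-1,-0.001,0,0.003,0,-1,-0.001,0,0.003,0,-1,0,0,0,0]'

```text
clock: 10.82
position: [0.5262, 0.199, 0.1087]
ee_rot: [-0.101, 0.995, -0.007, -0.001]
contact_force: [-0.9, 1.2, 0.6]
finger_gap: 0.155
```

```bash
cat >> h.py <<'E'
O=np.array([.5027,.1944,.0453]); yw=.2
EX=np.array([np.cos(np.pi/6)*np.cos(yw),np.cos(np.pi/6)*np.sin(yw),.5]); EY=np.array([-np.sin(yw),np.cos(yw),0]); EZ=np.cross(EX,EY); D=np.c_[EX,EY,EZ]
def plate(cs=('scene','top')):
    # fit plane to tray top in the deck frame, from points well above the deck
    for n in cs:
        c=cap(n); A=(cloud(c)-O)@D*1000
        m=(abs(A[...,1])<90)&(A[...,0]>-5)&(A[...,0]<110)&(A[...,2]>-6)&(A[...,2]<45)
        yield n,c,A,m
E
python3 - <<'E'
from h import *
go([.5295,.2,.108],.2); print(axes()[2]['contact_force'])
for n,c,A,m in plate(('scene',)):
    cv2.imwrite('pics/s5.png',cv2.cvtColor(cv2.resize(c['img'][180:320,310:490],None,fx=3.1,fy=3.1,interpolation=cv2.INTER_CUBIC),cv2.COLOR_RGB2BGR))
    for x0 in range(0,110,10):
        for s in (-1,1):
            q=m&(A[...,0]>=x0)&(A[...,0]<x0+10)&(s*A[...,1]>45)&(s*A[...,1]<75)
            print(n,x0,s,q.sum(),np.median(A[...,2][q]).round(1) if q.any() else '',end=' | ')
    print()
P,M,_=axes(); print('tcp deck',((P-O)@D*1000).round(1))
E
```

```text
t 10.82 pos [0.5262 0.199  0.1087] yaw -2.94 -> turn 0.001 then tool shift mm [-3.5  0.3  0.7] q6 0.17 gap 0.155
[-0.87169067  1.15969974  0.56973039]
scene 0 -1 18 27.3 | scene 0 1 15 27.6 | scene 10 -1 21 26.0 | scene 10 1 29 25.9 | scene 20 -1 20 24.7 | scene 20 1 23 23.7 | scene 30 -1 28 22.9 | scene 30 1 24 21.9 | scene 40 -1 23 21.5 | scene 40 1 27 20.3 | scene 50 -1 29 19.1 | scene 50 1 22 18.9 | scene 60 -1 29 17.8 | scene 60 1 28 16.9 | scene 70 -1 30 15.5 | scene 70 1 32 15.1 | scene 80 -1 79 7.5 | scene 80 1 53 7.5 | scene 90 -1 21 0.6 | scene 90 1 12 0.4 | scene 100 -1 21 1.3 | scene 100 1 8 0.9 | 
tcp deck [52.5 -0.2 42.9]
```

View pics/s5.png

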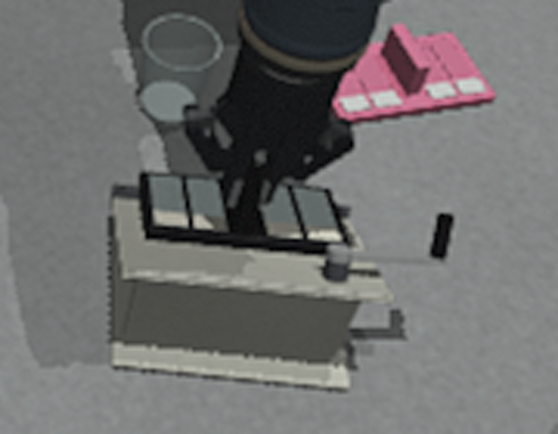

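Call:
apply_moves --plan '[-1,-0.003,0,-0.003,0,-1,-0.003,0,-0.001,0,-1,0,0,0.003,0,-1,0,0,0.003,0,-1,0,0,0.002,0,-1,0,0,0,0]'

```text
clock: 11.62
position: [0.5317, 0.1999, 0.1056]
ee_rot: [-0.101, 0.995, -0.007, -0.002]
contact_force: [-3.8, -0.2, 1.6]
finger_gap: 0.16
```

```bash
cat >> h.py <<'E'
def rep(pic=None):
    P,M,s=axes(); print('t',round(s['clock'],2),'tcp deck',((P-O)@D*1000).round(1),'F',s['contact_force'].round(1),'gap',round(s['finger_gap'],3),'toolz',M[:,2].round(3))
    for n,c,A,m in plate(('scene',)):
        if pic: cv2.imwrite('pics/%s.png'%pic,cv2.cvtColor(cv2.resize(c['img'][180:320,310:490],None,fx=3.1,fy=3.1,interpolation=cv2.INTER_CUBIC),cv2.COLOR_RGB2BGR))
        for s in (-1,1):
            print('side',s,[ (x0+5,np.median(A[...,2][q]).round(1)) for x0 in range(0,120,10) for q in [m&(A[...,0]>=x0)&(A[...,0]<x0+10)&(s*A[...,1]>45)&(s*A[...,1]<75)] if q.any()])
        q=m&(abs(A[...,1])>30)&(abs(A[...,1])<100)&(A[...,2]>8)&(A[...,0]<100); B=A[q]
        k=np.c_[B[:,0],B[:,1],np.ones(len(B))]
        for _ in range(4):
            co=np.linalg.lstsq(k,B[:,2],rcond=None)[0]; r=abs(B[:,2]-k@co); ok=r<max(2,2*r.std()); B=B[ok];k=k[ok]
        print('plane slope x,y',co.round(3),'z@45',(co@[45,0,1]).round(1),'x',np.percentile(B[:,0],[1,99]).round(1),'y',np.percentile(B[:,1],[1,99]).round(1))
        print('rect',cv2.minAreaRect(B[:,:2].astype(np.float32)))
E
python3 - <<'E'
from h import *
rep('s6')
E
```

```text
t 11.62 tcp deck [55.7 -0.3 37.4] F [-3.8 -0.2  1.6] gap 0.16 toolz [-0.002 -0.014 -1.   ]
side -1 [(5, np.float64(16.5)), (15, np.float64(17.0)), (25, np.float64(16.9)), (35, np.float64(16.5)), (45, np.float64(16.1)), (55, np.float64(15.4)), (65, np.float64(15.1)), (75, np.float64(14.6)), (85, np.float64(13.4)), (95, np.float64(5.9)), (105, np.float64(0.6))]
side 1 [(5, np.float64(16.4)), (15, np.float64(16.9)), (25, np.float64(16.8)), (35, np.float64(16.3)), (45, np.float64(15.8)), (55, np.float64(15.2)), (65, np.float64(14.7)), (75, np.float64(14.4)), (85, np.float64(13.3)), (95, np.float64(4.5)), (105, np.float64(1.0))]
plane slope x,y [-5.0000e-02 -2.0000e-03  1.7896e+01] z@45 15.6 x [ 4.6 92.6] y [-78.1  79. ]
rect ((48.31125259399414, 0.7154312133789062), (159.72894287109375, 91.38301849365234), 89.96128845214844)
```

Nearly flat now: the plane slope is 0.05 rad and both sides match. A little more.

Call:
apply_moves --plan '[-1,-0.001,0,0.002,0,-1,-0.001,0,0.002,0,-1,0,0,0,0]'

```text
clock: 12.05
position: [0.5319, 0.1999, 0.1033]
ee_rot: [-0.101, 0.995, -0.007, -0.003]
contact_force: [-2.4, 0.2, -1.3]
finger_gap: 0.158
```

```bash
python3 - <<'E'
from h import *
rep('s7')
E
```

```text
t 12.05 tcp deck [54.7 -0.4 35.4] F [-2.4  0.2 -1.3] gap 0.158 toolz [-0.004 -0.014 -1.   ]
side -1 [(5, np.float64(13.3)), (15, np.float64(14.1)), (25, np.float64(14.3)), (35, np.float64(14.2)), (45, np.float64(14.2)), (55, np.float64(14.1)), (65, np.float64(14.3)), (75, np.float64(14.2)), (85, np.float64(13.1)), (95, np.float64(6.4)), (105, np.float64(0.7))]
side 1 [(5, np.float64(13.3)), (15, np.float64(14.0)), (25, np.float64(14.0)), (35, np.float64(14.0)), (45, np.float64(13.9)), (55, np.float64(14.0)), (65, np.float64(13.7)), (75, np.float64(14.0)), (85, np.float64(12.8)), (95, np.float64(6.9)), (105, np.float64(1.2))]
plane slope x,y [-4.0000e-03 -0.0000e+00  1.3941e+01] z@45 13.7 x [ 3.6 93.5] y [-78.1  79.1]
rect ((46.570648193359375, 0.8093795776367188), (96.30570983886719, 159.17591857910156), 0.11513453722000122)
```

View pics/s7.png

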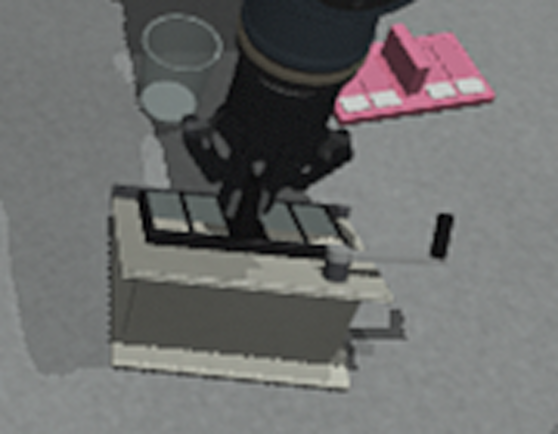

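The tray is flat (slope 0.004 rad), held, and centred at about x 48, y 0.5 mm. I'll slide it down the slope against the ledge.

Call:
apply_moves --plan '[-1,0,0,0.001,0,-1,0.002,0,0.001,0,-1,0.002,0,0.001,0,-1,0.001,0,0.001,0,-1,0,0,0,0,-1,0,0,0,0]'

```text
clock: 12.85
position: [0.5294, 0.1995, 0.1016]
ee_rot: [-0.1, 0.995, -0.006, -0.0]
contact_force: [-1.9, -1.0, 5.2]
finger_gap: 0.16
```

```bash
python3 - <<'E'
from h import *
rep('s8')
E
```

```text
t 12.85 tcp deck [51.6 -0.3 35.2] F [-1.9 -1.   5.2] gap 0.16 toolz [ 0.001 -0.012 -1.   ]
side -1 [(5, np.float64(13.2)), (15, np.float64(13.3)), (25, np.float64(13.7)), (35, np.float64(13.6)), (45, np.float64(13.9)), (55, np.float64(13.8)), (65, np.float64(13.7)), (75, np.float64(13.8)), (85, np.float64(10.3)), (95, np.float64(1.4)), (105, np.float64(1.1))]
side 1 [(5, np.float64(13.6)), (15, np.float64(13.8)), (25, np.float64(13.9)), (35, np.float64(14.0)), (45, np.float64(13.9)), (55, np.float64(13.9)), (65, np.float64(14.0)), (75, np.float64(14.2)), (85, np.float64(9.9)), (95, np.float64(1.2)), (105, np.float64(1.6))]
plane slope x,y [-4.0000e-03  4.0000e-03  1.3724e+01] z@45 13.6 x [ 1.4 89.7] y [-78.3  79.2]
rect ((43.632389068603516, 0.5726547241210938), (95.14299011230469, 159.0420684814453), 0.07401770353317261)
```

View pics/s8.png

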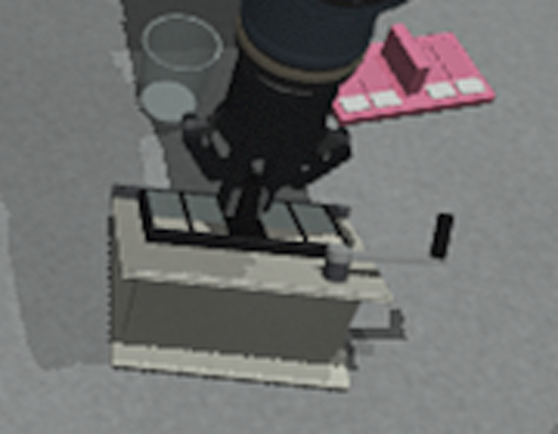

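The tray is against the ledge, spanning x 1.4 to 89.7 mm and parallel within 0.005 rad. Releasing.

Call:
apply_moves --plan '[1,0,0,0,0,1,0,0,0,0,1,0,0,0,0,1,0,0,0,0,1,0,0,-0.005,0,1,0,0,-0.02,0,1,0,0,-0.03,0,1,0,0,-0.035,0,1,0,0,-0.02,0,1,0,0,0,0]'

```text
clock: 14.15
position: [0.5291, 0.2007, 0.2155]
ee_rot: [-0.1, 0.995, -0.007, -0.0]
contact_force: [0.1, -0.5, -0.4]
finger_gap: 0.999
```

```bash
python3 - <<'E'
from h import *
rep('s9')
s=cap('scene');t=cap('top');W=cloud(t);Wsc=cloud(s)
for n,c,w in(('scene',s,Wsc),('top',t,W)):
    A=(w-O)@D*1000; im=c['img'].max(2)
    q=(im<60)&(A[...,2]>25)&(A[...,2]<62)&(A[...,1]>110)&(A[...,1]<165)&(A[...,0]>70)&(A[...,0]<150)
    print(n,'knob',q.sum(),np.median(A[q],0).round(1),A[q].min(0).round(1),A[q].max(0).round(1))
    vs,us=np.nonzero(q); print('px',us.min(),us.max(),vs.min(),vs.max())
cv2.imwrite('pics/t9.png',cv2.cvtColor(cv2.resize(t['img'][150:260,90:240],None,fx=4,fy=4,interpolation=cv2.INTER_CUBIC),cv2.COLOR_RGB2BGR))
E
```

```text
t 14.15 tcp deck [108.6   0.9 133.8] F [ 0.1 -0.5 -0.4] gap 0.999 toolz [ 0.001 -0.013 -1.   ]
side -1 [(5, np.float64(13.1)), (15, np.float64(13.6)), (25, np.float64(13.6)), (35, np.float64(13.3)), (45, np.float64(13.8)), (55, np.float64(13.4)), (65, np.float64(13.7)), (75, np.float64(14.2)), (85, np.float64(8.6)), (95, np.float64(1.1)), (105, np.float64(0.6))]
side 1 [(5, np.float64(13.4)), (15, np.float64(14.1)), (25, np.float64(13.8)), (35, np.float64(13.6)), (45, np.float64(13.9)), (55, np.float64(13.5)), (65, np.float64(14.0)), (75, np.float64(14.1)), (85, np.float64(8.7)), (95, np.float64(1.1)), (105, np.float64(1.1))]
plane slope x,y [-2.0000e-03  3.0000e-03  1.3533e+01] z@45 13.5 x [ 0.5 90.3] y [-78.6  78.7]
rect ((42.816490173339844, -2.3241348266601562), (96.04524230957031, 165.3715362548828), 0.21629217267036438)
scene knob 63 [113.9 134.2  41.9] [104.7 130.6  26.3] [119.6 139.4  56.6]
px 449 455 249 262
  return _methods._mean(a, axis=axis, dtype=dtype,
  ret = um.true_divide(
Traceback (most recent call last):
ValueError: zero-size array to reduction operation minimum which has no identity
```

View pics/s9.png

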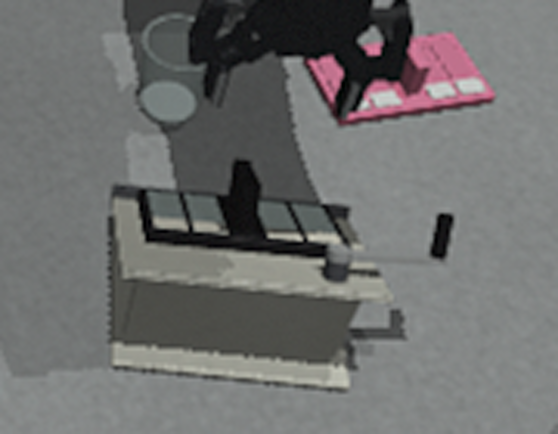

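The tray stayed flat against the ledge after release: span 0.5 to 90.3 mm, slope under 0.003 rad. In the scene view the knob reads about (113,137) mm in the deck frame, so the clip angle is about 0.12. I'll move over it.

```bash
python3 - <<'E'
from h import *
p=O+D@np.array([.113,.1375,.048]); print(p)
go(p+[0,0,.08],.2)
E
```

```text
[0.54777154 0.34383304 0.14336922]
t 14.3 pos [0.5281 0.2003 0.2131] yaw -2.941 -> turn 0.001 then tool shift mm [-47.8 136.7 -12.4] q6 0.17 gap 0.999
```

Call:
apply_moves --plan '[1,-0.01,0.025,-0.008,0,1,-0.012,0.037,-0.003,0,1,-0.012,0.037,0,0,1,-0.01,0.03,0,0,1,-0.004,0.008,0,0,1,0,0,0,0]'

```text
clock: 15.05
position: [0.5464, 0.3462, 0.2151]
ee_rot: [-0.1, 0.995, -0.009, -0.006]
contact_force: [0.5, -0.1, -0.7]
finger_gap: 1.001
```

```bash
python3 - <<'E'
from h import *
p=O+D@np.array([.113,.1375,.048])
go(p+[0,0,.08],.2)
c=cap('wrist','w10'); A=(cloud(c)-O)@D*1000
q=(c['img'].max(2)<60)&(A[...,2]>24)&(A[...,2]<62)&(A[...,1]>110)&(A[...,1]<165)&(A[...,0]>70)&(A[...,0]<150)
print(q.sum(),np.median(A[q],0).round(1),np.percentile(A[q],[5,95],axis=0).round(1))
for z in (26,40,50,54):
    k=q&(abs(A[...,2]-z)<3); 
    if k.any(): print(z,k.sum(),A[k].mean(0).round(1))
E
```

```text
t 15.05 pos [0.5464 0.3462 0.2151] yaw -2.942 -> turn -0.001 then tool shift mm [-0.8 -2.8 -8.2] q6 0.37 gap 1.001
367 [111.5 136.5  54.5] [[105.3 132.2  30.7]
 [114.8 140.8  55.9]]
26 11 [114.2 136.7  27.2]
40 24 [113.9 136.5  40. ]
50 25 [114.  136.7  50.2]
54 265 [109.8 136.4  54.8]
```

View pics/w10.png

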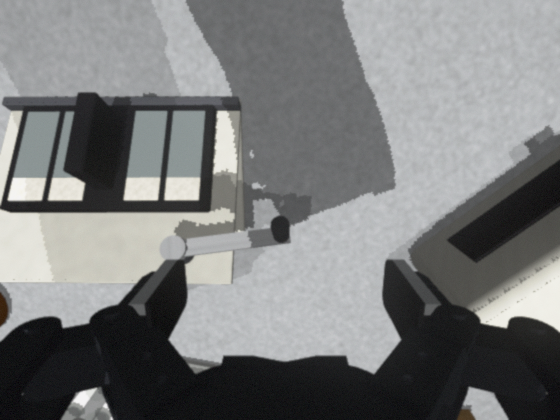

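The wrist view shows the knob at (281,230) and the hub at (173,245). The top disc is centred at (110,136.5) mm in the deck frame, so the clip angle is about 0.16. Descending with the jaws straddling the knob.

```bash
python3 - <<'E'
from h import *
go(O+D@np.array([.1095,.1367,.048]),.2)
E
```

```text
t 15.1 pos [0.5463 0.3458 0.2152] yaw -2.943 -> turn -0.001 then tool shift mm [ 0.9 -1.8 73.6] q6 0.37 gap 1.001
```

Call:
apply_moves --plan '[1,0,-0.002,0.02,0,1,0,0,0.02,0,1,0,0,0.015,0,1,0,0,0.005,0,1,0,0,0,0]'

```text
clock: 15.72
position: [0.5465, 0.3372, 0.1548]
ee_rot: [-0.097, 0.995, -0.009, -0.006]
contact_force: [-0.2, 0.0, 0.5]
finger_gap: 1.001
```

```bash
python3 - <<'E'
from h import *
go(O+D@np.array([.1095,.1367,.048]),.2);print(axes()[2]['contact_force'])
E
```

```text
t 15.72 pos [0.5465 0.3372 0.1548] yaw -2.947 -> turn -0.006 then tool shift mm [ 0.3  5.7 13.1] q6 0.36 gap 1.001
[-0.23553489  0.00204475  0.51604273]
```

Call:
apply_moves --plan '[1,0,0.006,0.006,-0.006,1,0,0,0.006,0,1,0,0,0,0]'

```text
clock: 16.1
position: [0.5456, 0.3433, 0.1431]
ee_rot: [-0.1, 0.995, -0.009, -0.005]
contact_force: [0.3, -0.9, -0.1]
finger_gap: 1.001
```

```bash
python3 - <<'E'
from h import *
go(O+D@np.array([.1095,.1367,.048]),.2);print(axes()[2]['contact_force'])
E
```

```text
t 16.1 pos [0.5456 0.3433 0.1431] yaw -2.941 -> turn 0.001 then tool shift mm [ 0.8 -0.7  1.5] q6 0.37 gap 1.001
[ 0.27860036 -0.87596275 -0.10865886]
```

Call:
apply_moves --plan '[-1,0,-0.001,0.001,0,-1,0,0,0,0,-1,0,0,0,0,-1,0,0,0,0,-1,0,0,0,0,-1,0,0,0,0]' --grip_force 20

```text
clock: 16.85
position: [0.5461, 0.3421, 0.1425]
ee_rot: [-0.1, 0.995, -0.009, -0.005]
contact_force: [0.4, -0.3, 0.5]
finger_gap: 0.128
```

```bash
cat >> h.py <<'E'
def tcpd():
    P,M,s=axes(); print('t',round(s['clock'],2),'tcp deck',((P-O)@D*1000).round(1),'F',s['contact_force'].round(1),'gap',round(s['finger_gap'],3),'toolz',M[:,2].round(3))
    d=((P-O)@D*1000); print('theta est',np.arctan2(122-d[0],d[1]-62), 'r',np.hypot(122-d[0],d[1]-62))
E
python3 - <<'E'
from h import *
tcpd()
E
```

```text
t 16.85 tcp deck [110.8 136.1  48.3] F [ 0.4 -0.3  0.5] gap 0.128 toolz [-0.008 -0.019 -1.   ]
theta est 0.1494256479234063 r 74.92683705723913
```

The knob is gripped, with a gap of about 11 mm. Swinging it along the arc.

Call:
apply_moves --plan '[-1,0.0084,-0.002,0.0048,0,-1,0.0081,-0.0034,0.0047,0,-1,0.0077,-0.0046,0.0044,0,-1,0.0071,-0.0057,0.0041,0,-1,0,0,0,0]'

```text
clock: 17.48
position: [0.5179, 0.3228, 0.1246]
ee_rot: [-0.101, 0.995, -0.006, -0.004]
contact_force: [2.9, -1.3, -4.3]
finger_gap: 0.135
```

```bash
python3 - <<'E'
from h import *
tcpd()
E
```

```text
t 17.48 tcp deck [ 74.6 122.8  48.5] F [ 2.9 -1.3 -4.3] gap 0.135 toolz [-0.007 -0.013 -1.   ]
theta est 0.6620125709109663 r 77.08759074577222
```

Call:
apply_moves --plan '[-1,0.0065,-0.0067,0.0037,0,-1,0.0057,-0.0076,0.0033,0,-1,0.0048,-0.0084,0.0027,0,-1,0.0038,-0.009,0.0022,0,-1,0,0,0,0]'

```text
clock: 18.1
position: [0.5007, 0.2897, 0.1112]
ee_rot: [-0.103, 0.995, -0.003, -0.008]
contact_force: [0.4, 2.7, -3.2]
finger_gap: 0.13
```

```bash
python3 - <<'E'
from h import *
tcpd()
rep('s11')
E
```

```text
t 18.1 tcp deck [47.7 93.8 48.6] F [ 0.4  2.7 -3.2] gap 0.13 toolz [-0.014 -0.008 -1.   ]
theta est 1.1663478082324283 r 80.87116799677042
t 18.1 tcp deck [47.7 93.8 48.6] F [ 0.4  2.7 -3.2] gap 0.13 toolz [-0.014 -0.008 -1.   ]
side -1 [(5, np.float64(13.8)), (15, np.float64(13.9)), (25, np.float64(13.5)), (35, np.float64(13.5)), (45, np.float64(13.6)), (55, np.float64(13.6)), (65, np.float64(14.0)), (75, np.float64(14.1)), (85, np.float64(8.9)), (95, np.float64(0.8)), (105, np.float64(1.2))]
side 1 [(5, np.float64(13.2)), (15, np.float64(13.7)), (25, np.float64(13.6)), (35, np.float64(13.8)), (45, np.float64(13.8)), (55, np.float64(13.7)), (65, np.float64(14.1)), (75, np.float64(14.2)), (85, np.float64(9.7)), (95, np.float64(8.1)), (105, np.float64(1.1))]
plane slope x,y [-2.0000e-03  3.0000e-03  1.3637e+01] z@45 13.5 x [-1.5 89.5] y [-78.3  78. ]
rect ((43.45413589477539, 0.35793304443359375), (159.3989715576172, 94.7225112915039), 89.5716781616211)
```

View pics/s11.png

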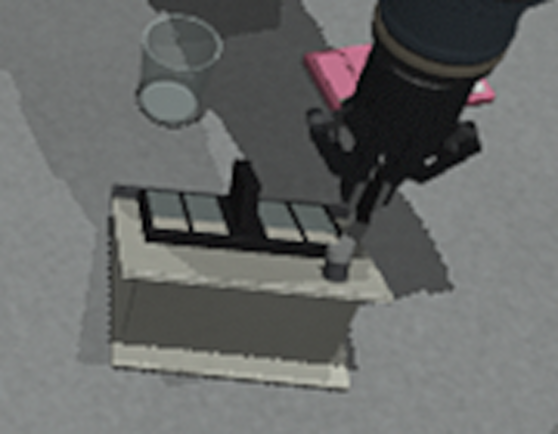

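Call:
apply_moves --plan '[-1,0,-0.009,0,0,-1,0,-0.009,0,0,-1,0,-0.008,0,0,-1,0,0,0,0]'

```text
clock: 18.65
position: [0.5012, 0.265, 0.1087]
ee_rot: [-0.104, 0.994, -0.003, -0.014]
contact_force: [-0.9, 0.9, -3.2]
finger_gap: 0.133
```

```bash
python3 - <<'E'
from h import *
tcpd()
E
```

```text
t 18.65 tcp deck [42.5 69.5 48.7] F [-0.9  0.9 -3.2] gap 0.133 toolz [-0.026 -0.009 -1.   ]
theta est 1.4763585188284836 r 79.80841067197305
```

Call:
apply_moves --plan '[-1,-0.001,-0.005,0,0,-1,0,-0.004,0,0,-1,0,-0.003,0,0,-1,0,-0.003,0,0,-1,0,0,0,0]'

```text
clock: 19.27
position: [0.5031, 0.2564, 0.1089]
ee_rot: [-0.107, 0.994, 0.002, -0.016]
contact_force: [-2.6, -0.7, -6.4]
finger_gap: 0.127
```

```bash
python3 - <<'E'
from h import *
tcpd()
E
```

```text
t 19.27 tcp deck [42.7 60.7 48.7] F [-2.6 -0.7 -6.4] gap 0.127 toolz [-0.031  0.    -1.   ]
theta est 1.587684847523557 r 79.26622117233119
```

The clip is at its stop (y 60.7). I'll open only part way so the inner finger keeps clear of the tray handle, then rise.

Call:
apply_moves --plan '[-0.3,0,0,0,0,-0.3,0,0,0,0,-0.3,0,0,0,0,-0.3,0,0,-0.01,0,-0.3,0,0,-0.02,0,-0.3,0,0,-0.03,0,-0.3,0,0,-0.04,0,-0.3,0,0,-0.04,0,-0.3,0,0.02,-0.03,0,-0.3,0,0,0,0]'

```text
clock: 20.52
position: [0.5054, 0.2759, 0.2906]
ee_rot: [-0.106, 0.994, 0.002, -0.012]
contact_force: [1.0, 0.2, 0.4]
finger_gap: 0.348
```

```bash
python3 - <<'E'
from h import *
tcpd()
rep('s12')
cap('wrist','w12'); cap('top','t12'); c=cap('scene','s12f'); A=(cloud(c)-O)@D*1000
q=(c['img'].max(2)<60)&(A[...,2]>26)&(A[...,2]<62)&(A[...,1]>30)&(A[...,1]<165)&(A[...,0]>10)&(A[...,0]<150)
print('knob',q.sum(),np.median(A[q],0).round(1))
E
```

```text
t 20.52 tcp deck [139.   79.3 203. ] F [1.  0.2 0.4] gap 0.348 toolz [-0.024  0.002 -1.   ]
theta est -0.775798440895668 r 24.255769243007588
t 20.52 tcp deck [139.   79.3 203. ] F [1.  0.2 0.4] gap 0.348 toolz [-0.024  0.002 -1.   ]
side -1 [(5, np.float64(13.1)), (15, np.float64(14.0)), (25, np.float64(13.9)), (35, np.float64(13.7)), (45, np.float64(13.5)), (55, np.float64(13.6)), (65, np.float64(13.5)), (75, np.float64(14.0)), (85, np.float64(9.2)), (95, np.float64(1.9)), (105, np.float64(1.1))]
side 1 [(5, np.float64(13.7)), (15, np.float64(13.8)), (25, np.float64(14.2)), (35, np.float64(13.7)), (45, np.float64(31.2)), (55, np.float64(21.7)), (65, np.float64(14.9)), (75, np.float64(15.0)), (85, np.float64(10.5)), (95, np.float64(2.8)), (105, np.float64(2.0))]
plane slope x,y [-7.0000e-03  1.0000e-03  1.3758e+01] z@45 13.5 x [ 0.4 90.3] y [-78.6  79.1]
rect ((43.64849853515625, 0.3491058349609375), (95.05892181396484, 160.37734985351562), 1.0576280355453491)
knob 60 [47.5 60.8 42.7]
```

View pics/s12.png

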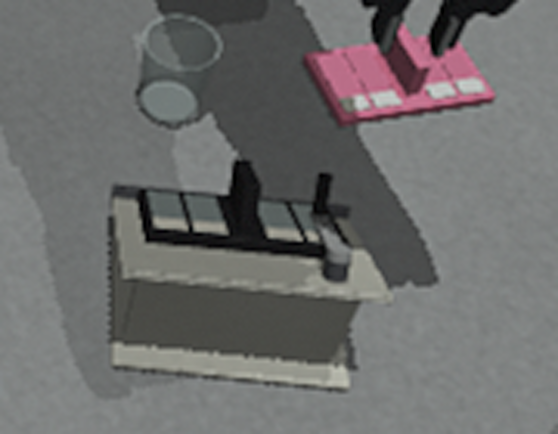

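View pics/w12.png

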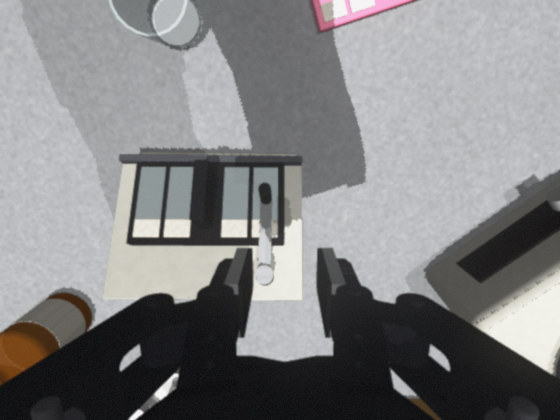

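View pics/s12f.png

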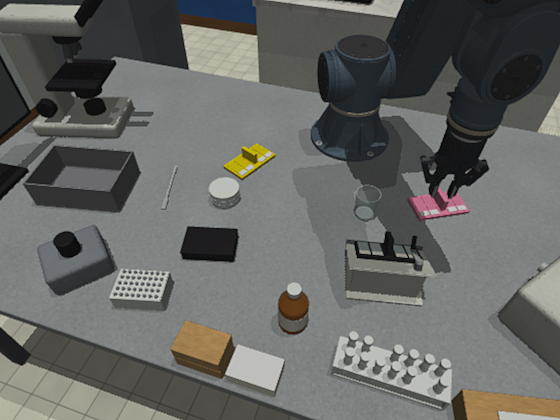

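The clip arm runs straight down the slope, with its knob at wrist pixel (265,193) and (47,61) mm in the deck frame, which gives an angle of about 1.57. The tray is flat on the ledge and the bystanders are where they were. Handing in.

```bash
python3 -c "
from workcell import bot
print(bot.hand_in())"
```

```text
the job is handed in; nothing more can be done
None
```

The tray is on the stand, flat against the ledge, with the clip swung fully over it. I handed the job in at about 20.7 s of the 56 s allowed; no verdict is reported.

**What I did:** I gripped the tray by its handle and carried it level to the stand. I then lowered it so the deck turned it flat while it was still held in the jaws. After sliding it down to the ledge and letting go, I gripped the clip's knob and swung it round to its stop.

**Last checks, taken after the gripper had risen clear:**

| Check | Measured | Needed |
|---|---|---|
| Tray slope relative to the deck | 0.007 rad | below 0.1 rad |
| Tray span up the slope | 0.4 to 90.3 mm (centre about 45 mm) | centre 37 to 51 mm |
| Tray offset along the ledge | within 1 mm | within 22 mm |
| Knob position in the deck frame | about (47, 61) mm, clip at about 1.57 rad | 1.35 rad or more |
| Force on the tool | about 1 N, the same as its no-contact readings | fingers below 0.1 N |

In the final picture, all the bystanders looked to be where they started; I did not measure them.

**Checks that disagreed:**
- **Tray height:** the camera put the tray's top 13.5 mm above my fitted deck plane, where 12 mm was expected. Bare deck also read about 1 mm high, so I took this as calibration error.
- **Tray angle along the ledge:** the last rectangle fit gave about 1 degree (0.018 rad), probably because the clip was in the mask. Before the clip was over the tray, the fits gave under 0.5 degree. All of them are inside the 0.08 rad limit.
- **Grip on the knob:** the fingers slid a few millimetres along the knob during the swing, with no lasting effect.

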